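# Check the slide lock of the glaze-tile tray

## Robot

A 6-joint arm with a two-finger parallel gripper is mounted at the origin on the work surface. World frame = base frame: x ahead of the robot, y to its left, z up, the work surface at z = 0. Lengths are in mm, angles in rad, forces in N, time in s.
With the tool pointing down it reaches from about 275 to 750 mm from the base axis. Payload 10.2 kg.
Tool frame: the origin (TCP) lies midway between the tips of the shut fingers; the grasp point (between the pads) lies 19 mm behind it; z points along the fingers, y is the line along which they close (so a half turn about z gives the same grasp; the last joint's range is limited). The gripper opens to 85 mm and grips with 20 to 120 N. Pads are 22 mm wide; open, the fingers measure 114 mm over their backs; the gripper's body (76 mm by 85 mm) begins 54 mm behind the grasp point. The pads swing forward as they close: fully open they stand 13 mm farther back than shut.
Start: joints at [-1.455, 0.313, 1.498, -0, 1.331, -0.223], TCP at [174.474, -495.167, 231.294] pointing down, gripper open.
Joint ranges: [-2.94, 2.94], [-0.97, 2.17], [0.19, 2.56], [-1.23, 4.37], [0.02, 3.11], [-2.88, 2.88]. Speed limits (rad/s): [2.39, 2.39, 3.01, 3.14, 3.14, 3.14].

## Interface

Orientations are given as a unit quaternion [w, x, y, z].
In Python, from rig import ctrl gives the robot as it stands.
- The arm moves only by the tool send_rows, never from a script. Its argument "targets" is a list of rows, each an object with "offset": the shift along the world's x, y, z in cm, a list of three; "spin": the turn about the world's z in rad. A call has 1 to 8 rows; each row is the pose to reach, as a shift and turn from the pose commanded when the call began; what a row does not reach only later rows make up. A row lasts 1/12 s, in which the tool goes at most 41.7 mm and 7.16 degrees, less where a joint would pass 70% of its speed; a pose out of reach is approached as far as the arm can. A call with a gripper value outside its range is refused whole. "grip" is the opening, from 0 (shut) to 1 (fully open), set as the call begins (left out, the last holds). The fingers move at their own pace and stop on an object; "squeeze" is the grip in N (left out, the last holds). Time passes only in rows, so rows that repeat a pose let the fingers close. It gives the time, the measured TCP pose, the force, the opening and the grip force at its end, in the units of the state.
- ctrl.sense(): the state, without advancing time (a new reading comes with each control period).
- ctrl.capture(name): name is "scene" or "top"; returns (picture, depth): 400x640x3 uint8, red, green, blue; 400x640 float32, mm along the optical axis (not along the pixel's ray), 0 where there is no reading.
- ctrl.calibration(name): a dict with "fx", "fy", "cx", "cy" (pixels), "view" (4x4, takes a point from world to camera coordinates). Camera axes: x right, y down, z forward; pixel columns grow to the right and rows downward; lengths in mm; the calibration is good to about 2 mm. A picture is of the moment at which its call begins. calibration takes no time and is no camera call.
- ctrl.finish_job(): hands the job in; it is judged then, once.
Trained networks look in the newest picture that a camera, given by its name, has taken for a name from the list of things; names that differ only in an ending like _2 or _b are one class to them, and where a whole thing is asked for, a point or a joint stands for the part that bears it (a point fixed in the world has none). Each returns a list of dicts, best first, with "conf" (0 to 1); they miss things now and then, are a little off and sometimes report something else, mostly with a low value. They report only what shows in the picture. A call takes as long as a camera call.
- ctrl.search_frame(camera, query): "box" ([left, top, right, bottom] in pixels, round what is visible of it).
- ctrl.place_of(camera, query): "uv" ([column, row] in pixels: a listed point, or the origin of a listed thing).
The state is a dict: "time_s": time; "joints": joint angles; "dq": joint speeds; "tau": joint torques, N m; "eef_pos": TCP position; "ee_rot": TCP orientation; "force": force on the tool from outside, world axes, zero at the start; "wrist_torque": the same for the moment, N m; "grip_width": opening from 0.0 (shut) to 1.0 (fully open); "grip_force": force on a finger pad.
Only numpy, scipy, OpenCV 4.12 (cv2) and the standard library are available. Lean on these libraries where they do the work, as an engineer would, in place of code of your own. Each camera call takes 0.05 s, during which the arm holds its last target. There are 200 camera calls.

## Task

The slides of the glaze-tile tray with the blue front have been refitted and need checking before class. Pull that tray straight out by its handle until it locks and let go, so that it stays out by itself; then press the red release button on top of the same blue-fronted unit so that the tray runs fully home, and leave the button free. Keep the green-fronted tray shut.

Things in the scene. Friction and masses are not known exactly. Their poses are not given: they have to be found in the camera images.
- blue_handle (a point): Centre of the blue-fronted tray's steel bar handle, 85 mm above the table; moves with the tray. Bar level along y, 90 long, 12 thick (x), 14 high (z), on posts at y = +-38 mm, 42 mm free between bar and blue panel. Axes: x into the housing, z up; the tray comes out along -x. White housing, fixed: 200 deep, 150 wide, 105 high, its front edge 60 mm behind the bar when the tray is home.
- blue_button (a point): Centre of the flat top of the blue-fronted unit's red release button (34 mm round; blue band across the roof behind it), 119 mm above the table when up, 90 mm behind the handle's home place along x; axes as the handle's. It stays with the housing. Sprung: 1.6 N at first, 3.6 N fully down (10 mm). Beyond about 6 mm down it frees the locked tray. It dips by itself as the tray passes the catch.
- blue_tray (a joint): How far the blue-fronted tray is out, in m: 0 home; locks itself when pulled past 0.122 (stop at 0.136), then rests near 0.119. Let go before that, it runs home: a closing spring of 4 to 5 N, plus 2 N of damping at 0.1 m/s and a few N more over the last 25 mm, where it rides over the catch. Once released it runs home by itself, damped, in about 1 s. Tray 0.6 kg.
- green_tray (a joint): How far the tray of the like unit with the green front, standing to one side, is pulled out, in m: 0 home. It must stay shut. It has a green band on its roof and the same handle and red button.

How it is judged (in metres and radians):
On the way, in this order (a step that is already met when the one before it is completed fails the run):
1. the blue-fronted tray stands out and locked, with the fingers touching nothing (value of joint blue_tray above 0.114 m and velocity of joint blue_tray between -0.01 and 0.01 m/s and contact force between the fingers and anything else below 0.2 N and height (world z) of blue_button above 0.116 m), for 0.3 s.
2. the blue unit's release button is pressed (height (world z) of blue_button below 0.114 m), for 0.02 s.
At the end, for the whole second after the job is handed in: The blue-fronted tray is home again (within 8 mm) and at rest, its release button is up (within 3 mm), and the green-fronted tray is shut (within 10 mm) (value of joint blue_tray below 0.008 m and velocity of joint blue_tray between -0.01 and 0.01 m/s and height (world z) of blue_button above 0.116 m and value of joint green_tray below 0.01 m); the robot touches nothing.
It fails at once if the green-fronted tray was pulled out by more than 30 mm (value of joint green_tray above 0.03 m).
It also fails if it takes over 45 s, if anything falls off the work surface, if the arm or the gripper's body presses on something with over 40 N, if the wrist force passes 120 N, or if a joint passes its speed limit or range.

## Working session

There is one attempt and no reset: what is moved stays moved. The work goes in short steps, Python scripts to look and compute and a tool call to move; the robot and the scene stay as the last step left them, time stands still between calls to the robot, and variables do not carry over. Pictures are saved under pics/ and viewed, at most 10 in all, crops included, and the job is handed in when it is done.

Besides the shell and the picture viewer there is one more tool, called after "Request:" by a JSON object that holds its "api" and its "payload". send_rows: Moves the arm, as the interface text tells. Its arguments: {"type":"object","properties":{"targets":{"type":"array"},"grip":{"type":"number"},"squeeze":{"type":"number"}},"required":["targets"]}

```bash
mkdir -p pics
cat > h.py <<'E'
import numpy as np, cv2
from rig import ctrl
def ray(cam,uv,z):
    c=ctrl.calibration(cam);V=np.array(c["view"]);R=V[:3,:3];o=-R.T@V[:3,3]
    d=R.T@np.array([(uv[0]-c["cx"])/c["fx"],(uv[1]-c["cy"])/c["fy"],1])
    return o+d*(z-o[2])/d[2]
def deproj(cam,D,uv):
    c=ctrl.calibration(cam);V=np.array(c["view"]);u,v=map(int,uv);z=D[v,u]
    p=np.array([(u-c["cx"])/c["fx"]*z,(v-c["cy"])/c["fy"]*z,z]);return V[:3,:3].T@(p-V[:3,3])
E
python3 - <<'E'
from h import *
np.set_printoptions(precision=1,suppress=True)
s=ctrl.sense();print(s["eef_pos"],s["ee_rot"],s["time_s"])
for c in("top","scene"):
    im,D=ctrl.capture(c);cv2.imwrite(f"pics/{c}1.png",im[:,:,::-1])
    for q,z in(("blue_handle",85),("blue_button",119)):
        for r in ctrl.place_of(c,q)[:4]:print(c,q,r,ray(c,r["uv"],z),deproj(c,D,r["uv"]))
E
```

```text
[ 174.4 -494.9  230.7] [-0.   1.   0.2  0. ] 0.0
top blue_handle {'uv': [201.8, 214.6], 'conf': 0.71} [569.1 223.   85. ] [570.2 222.5  92.6]
top blue_button {'uv': [185.9, 169.0], 'conf': 0.49} [655.5 243.6 119. ] [655.5 245.2 119.2]
scene blue_handle {'uv': [411.2, 178.1], 'conf': 0.73} [572.6 228.5  85. ] [572.9 227.7  85.6]
scene blue_button {'uv': [440.8, 179.1], 'conf': 0.46} [650.  244.7 119. ] [648.4 244.  118.6]
```

View pics/top1.png

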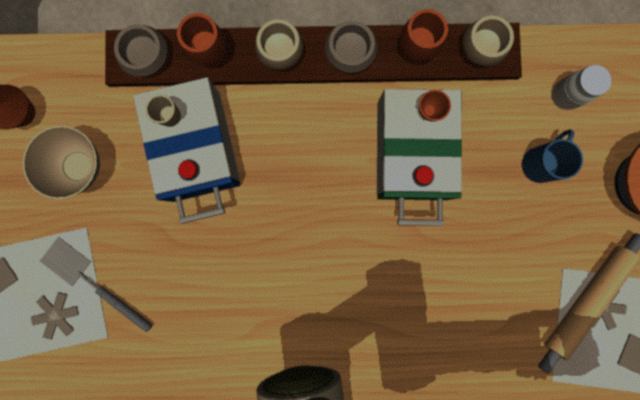

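View pics/scene1.png

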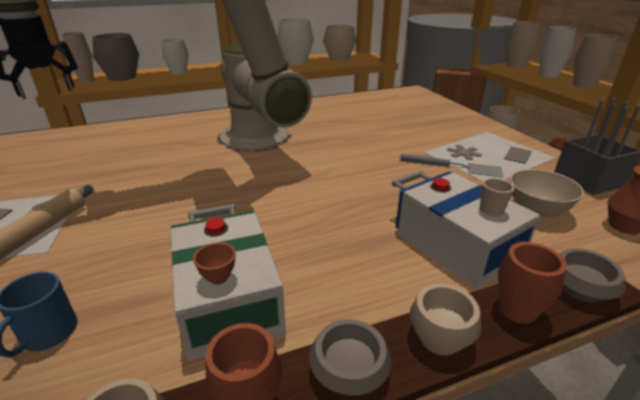

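The top view shows the blue unit turned slightly left: handle at (201,214), button at (188,170). The green unit is square-on at right, with its button at (424,175). The scene view agrees. Next I measure the unit's yaw.

Run:
```python
from h import *
np.set_printoptions(precision=2,suppress=True)
im,D=ctrl.capture("top");c=ctrl.calibration("top");V=np.array(c["view"])
v,u=np.mgrid[:400,:640];P=np.stack([(u-c["cx"])/c["fx"]*D,(v-c["cy"])/c["fy"]*D,D],-1)
W=(P-V[:3,3])@V[:3,:3]
m=(D>0)&(W[...,0]>540)&(W[...,0]<860)&(W[...,1]>120)&(W[...,1]<370)
roof=m&(abs(W[...,2]-105)<6)&(W[...,0]>600)
n,l,st,ce=cv2.connectedComponentsWithStats(roof.astype(np.uint8));k=1+st[1:,4].argmax()
r=cv2.minAreaRect(W[l==k][:,:2].astype(np.float32));print("roof",r)
bar=m&(abs(W[...,2]-90)<12)&(W[...,0]<595)
p=W[bar][:,:2];print("bar",len(p),cv2.minAreaRect(p.astype(np.float32)),p.mean(0))
g=im.astype(int);red=m&(g[...,0]>120)&(g[...,1]<60)&(g[...,2]<60)
print("btn",ray("top",[u[red].mean(),v[red].mean()],119),red.sum())
from scipy.spatial.transform import Rotation as R
q=ctrl.sense()["ee_rot"];M=R.from_quat([q[1],q[2],q[3],q[0]]).as_matrix();print(M,np.arctan2(M[1,1],M[0,1]))
```

```text
roof ((718.5590209960938, 256.5787658691406), (212.80384826660156, 151.04458618164062), 12.400062561035156)
bar 410 ((580.9429931640625, 224.85382080078125), (42.36743927001953, 89.07218933105469), 9.453699111938477) [572.06 227.47]
btn [655.66 242.46 119.  ] 212
[[ 0.94  0.33 -0.  ]
 [ 0.33 -0.94  0.  ]
 [ 0.   -0.   -1.  ]] -1.2320047287156903
```

Request:
{"api": "send_rows", "payload": {"targets": [{"offset": [1.6,3.0,0],"spin": 0.1},{"offset": [3.4,6.4,0],"spin": 0.2},{"offset": [5.2,9.8,0],"spin": 0.3},{"offset": [7.0,13.2,0],"spin": 0.4},{"offset": [8.8,16.6,0],"spin": 0.5},{"offset": [10.6,20.0,0],"spin": 0.6},{"offset": [12.4,23.4,0],"spin": 0.7},{"offset": [14.2,26.8,0],"spin": 0.8}], "grip": 0.5, "squeeze": 40}}

```text
time_s: 1.02
eef_pos: [316.9, -225.4, 231.5]
ee_rot: [0.0, 0.841, 0.541, 0.0]
force: [1.2, -0.7, -0.2]
grip_width: 0.502
grip_force: 0.0
```

Request:
{"api": "send_rows", "payload": {"targets": [{"offset": [1.8,3.4,0],"spin": 0.1},{"offset": [3.6,6.8,0],"spin": 0.2},{"offset": [5.4,10.2,0],"spin": 0.3},{"offset": [7.2,13.6,0],"spin": 0.4},{"offset": [9.0,17.0,0],"spin": 0.5},{"offset": [10.8,20.4,0],"spin": 0.6},{"offset": [12.6,23.8,0],"spin": 0.648},{"offset": [14.4,27.2,0],"spin": 0.648}]}}

```text
time_s: 1.68
eef_pos: [461.0, 46.9, 231.4]
ee_rot: [0.0, 0.626, 0.78, 0.0]
force: [1.4, -0.7, 0.3]
grip_width: 0.498
grip_force: 0.0
```

Request:
{"api": "send_rows", "payload": {"targets": [{"offset": [1.8,3.2,0]},{"offset": [3.6,6.4,-1]},{"offset": [5.4,9.6,-2]},{"offset": [7.2,12.8,-4]},{"offset": [9.0,15.6,-6]},{"offset": [10.4,17.2,-7]},{"offset": [10.9,17.8,-7]},{"offset": [10.9,17.8,-7]}]}}

```text
invalid input
```

Run:
```python
from h import *
np.set_printoptions(precision=2,suppress=True)
s=ctrl.sense();print(s["time_s"],s["eef_pos"],s["joints"],s["grip_width"],s["force"])
for c in("top","scene"):
    im,D=ctrl.capture(c);cv2.imwrite(f"pics/{c}2.png",cv2.resize(im[100:260,100:300,::-1] if c=="top" else im[60:300,300:600,::-1],None,fx=2.5,fy=2.5))
    for r in ctrl.place_of(c,"blue_handle")[:2]:print(c,r,ray(c,r["uv"],85))
```

```text
1.6833 [461.02  46.89 231.44] [-0.15  0.18  1.67 -0.    1.29 -0.37] 0.4982698534453808 [ 1.38 -0.66  0.27]
top {'uv': [202.4, 215.9], 'conf': 0.67} [566.53 221.87  85.  ]
scene {'uv': [409.4, 176.9], 'conf': 0.96} [566.35 227.78  85.  ]
```

View pics/scene2.png

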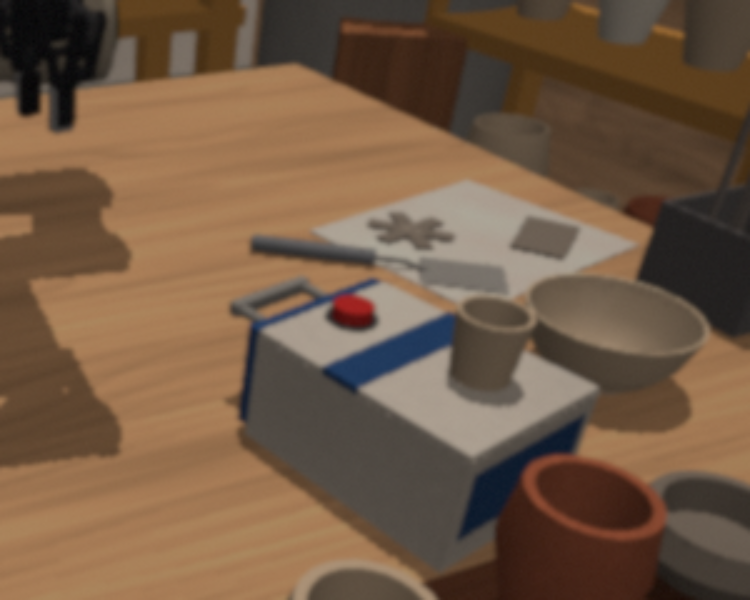

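The view shows the arm still short of the unit, with the handle clear at crop (270,297). "spin" is evidently required in every row, so I resend the third move.

Request:
{"api": "send_rows", "payload": {"targets": [{"offset": [1.8,3.2,0],"spin": 0},{"offset": [3.6,6.4,-1],"spin": 0},{"offset": [5.4,9.6,-2],"spin": 0},{"offset": [7.2,12.8,-4],"spin": 0},{"offset": [9.0,15.6,-6],"spin": 0},{"offset": [10.3,17.2,-7],"spin": 0},{"offset": [10.7,17.7,-7.5],"spin": 0},{"offset": [10.7,17.7,-7.5],"spin": 0}]}}

```text
time_s: 2.55
eef_pos: [567.5, 221.1, 155.0]
ee_rot: [-0.001, 0.627, 0.779, -0.001]
force: [0.1, -1.1, 0.1]
grip_width: 0.499
grip_force: 0.0
```

Run:
```python
from h import *
np.set_printoptions(precision=3,suppress=True)
s=ctrl.sense();print(s["time_s"],s["eef_pos"],s["ee_rot"],s["joints"],s["grip_width"],s["force"])
for c in("top","scene"):
    im,D=ctrl.capture(c);cv2.imwrite(f"pics/{c}3.png",cv2.resize(im[100:260,100:300,::-1] if c=="top" else im[60:300,300:600,::-1],None,fx=2.5,fy=2.5))
    for r in ctrl.place_of(c,"blue_handle")[:2]:print(c,r,ray(c,r["uv"],85))
```

```text
2.55 [567.47  221.09  154.966] [-0.001  0.627  0.779 -0.001] [ 0.179  0.561  1.331 -0.     1.252 -0.036] 0.49948667117697315 [ 0.101 -1.13   0.129]
top {'uv': [202.3, 218.2], 'conf': 0.8} [562.012 222.086  85.   ]
```

View pics/scene3.png

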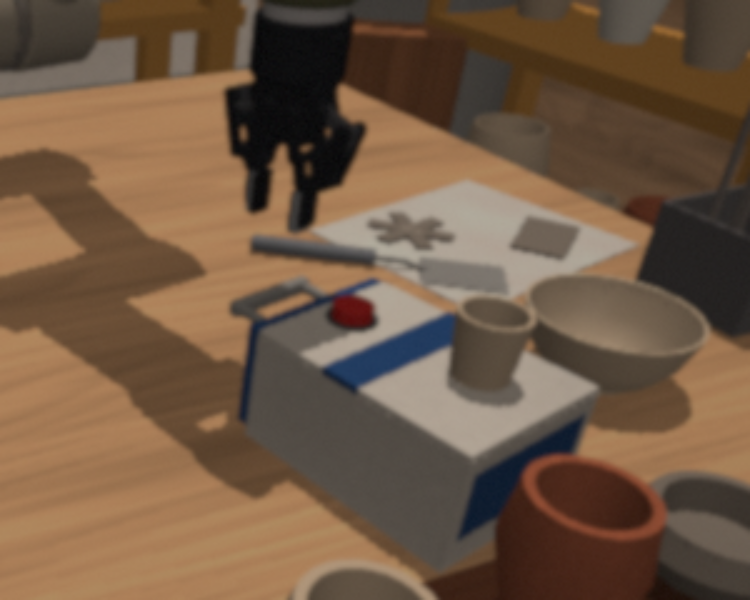

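The gripper is above the handle and lined up with it, with fingers at crop (255–300,215). I descend, then close.

Request:
{"api": "send_rows", "payload": {"targets": [{"offset": [0,0.1,-1],"spin": 0},{"offset": [0,0.1,-3],"spin": 0},{"offset": [0,0.1,-5],"spin": 0},{"offset": [0,0.1,-7],"spin": 0},{"offset": [0,0.1,-8.3],"spin": 0},{"offset": [0,0.1,-8.8],"spin": 0},{"offset": [0,0.1,-8.8],"spin": 0}]}}

```text
time_s: 3.33
eef_pos: [566.8, 222.3, 67.3]
ee_rot: [-0.001, 0.627, 0.779, -0.001]
force: [-0.2, 1.2, -0.6]
grip_width: 0.501
grip_force: 0.0
```

Request:
{"api": "send_rows", "payload": {"targets": [{"offset": [0,0,0],"spin": 0},{"offset": [0,0,0],"spin": 0},{"offset": [0,0,0],"spin": 0},{"offset": [0,0,0],"spin": 0},{"offset": [0,0,0],"spin": 0},{"offset": [0,0,0],"spin": 0}], "grip": 0.0, "squeeze": 40}}

```text
time_s: 3.83
eef_pos: [567.5, 222.8, 69.5]
ee_rot: [0.0, 0.627, 0.779, 0.0]
force: [-3.9, -2.0, 5.6]
grip_width: 0.13
grip_force: 39.7
```

Request:
{"api": "send_rows", "payload": {"targets": [{"offset": [-0.5,-0.11,0],"spin": 0},{"offset": [-1.3,-0.28,0],"spin": 0},{"offset": [-2.1,-0.46,0],"spin": 0},{"offset": [-2.9,-0.64,0],"spin": 0},{"offset": [-3.7,-0.81,0],"spin": 0},{"offset": [-4.5,-0.99,0],"spin": 0},{"offset": [-5.3,-1.16,0],"spin": 0},{"offset": [-6.1,-1.34,0],"spin": 0}]}}

```text
time_s: 4.5
eef_pos: [507.9, 209.5, 69.5]
ee_rot: [0.002, 0.627, 0.779, 0.002]
force: [6.6, 0.4, 1.8]
grip_width: 0.126
grip_force: 39.9
```

Request:
{"api": "send_rows", "payload": {"targets": [{"offset": [-0.9,-0.2,0],"spin": 0},{"offset": [-1.8,-0.39,0],"spin": 0},{"offset": [-2.7,-0.59,0],"spin": 0},{"offset": [-3.6,-0.79,0],"spin": 0},{"offset": [-4.5,-0.99,0],"spin": 0},{"offset": [-5.4,-1.18,0],"spin": 0},{"offset": [-6.2,-1.36,0],"spin": 0},{"offset": [-6.6,-1.45,0],"spin": 0}]}}

```text
time_s: 5.17
eef_pos: [441.7, 194.8, 69.6]
ee_rot: [0.002, 0.627, 0.779, 0.002]
force: [5.9, -0.4, 0.7]
grip_width: 0.129
grip_force: 43.7
```

Request:
{"api": "send_rows", "payload": {"targets": [{"offset": [0,0,0],"spin": 0},{"offset": [0,0,0],"spin": 0},{"offset": [0,0,0],"spin": 0}]}}

```text
time_s: 5.42
eef_pos: [442.1, 194.9, 69.5]
ee_rot: [0.002, 0.627, 0.779, 0.001]
force: [4.1, -2.8, 7.5]
grip_width: 0.132
grip_force: 44.6
```

Request:
{"api": "send_rows", "payload": {"targets": [{"offset": [0.4,0.09,0],"spin": 0},{"offset": [0.8,0.18,0],"spin": 0},{"offset": [1.0,0.22,0],"spin": 0},{"offset": [1.0,0.22,0],"spin": 0},{"offset": [1.0,0.22,0],"spin": 0}]}}

```text
time_s: 5.83
eef_pos: [451.0, 196.9, 69.5]
ee_rot: [0.001, 0.627, 0.779, 0.0]
force: [-1.9, -4.5, 12.7]
grip_width: 0.129
grip_force: 45.4
```

The force along the pull has reversed, so the tray is locked. I open the fingers and check.

Request:
{"api": "send_rows", "payload": {"targets": [{"offset": [0,0,0],"spin": 0},{"offset": [0,0,0],"spin": 0},{"offset": [0,0,0],"spin": 0},{"offset": [0,0,0],"spin": 0},{"offset": [0,0,0],"spin": 0},{"offset": [0,0,0],"spin": 0}], "grip": 0.5}}

```text
time_s: 6.33
eef_pos: [450.3, 197.2, 68.2]
ee_rot: [-0.0, 0.627, 0.779, -0.0]
force: [-0.3, 0.1, 0.0]
grip_width: 0.499
grip_force: 0.0
```

Run:
```python
from h import *
np.set_printoptions(precision=3,suppress=True)
s=ctrl.sense();print(s["time_s"],s["eef_pos"],s["grip_width"],s["force"])
for c in("top","scene"):
    im,D=ctrl.capture(c);cv2.imwrite(f"pics/{c}4.png",cv2.resize(im[60:300,300:600,::-1],None,fx=2.5,fy=2.5))
    for q,z in(("blue_handle",85),("blue_button",119)):
        for r in ctrl.place_of(c,q)[:2]:print(c,q,r,ray(c,r["uv"],z),deproj(c,D,r["uv"]))
```

```text
6.3333 [450.349 197.167  68.163] 0.4989824547222173 [-0.307  0.105  0.011]
top blue_handle {'uv': [216.6, 277.8], 'conf': 0.84} [445.318 194.702  85.   ] [479.78  134.662 341.323]
top blue_button {'uv': [186.9, 172.6], 'conf': 0.63} [648.616 241.714 119.   ] [649.776 243.377 119.129]
scene blue_handle {'uv': [371.3, 155.6], 'conf': 0.58} [436.849 199.711  85.   ] [272.82  291.41   -1.873]
scene blue_button {'uv': [440.8, 182.1], 'conf': 0.68} [660.406 237.115 119.   ] [659.112 236.175 118.746]
```

View pics/scene4.png

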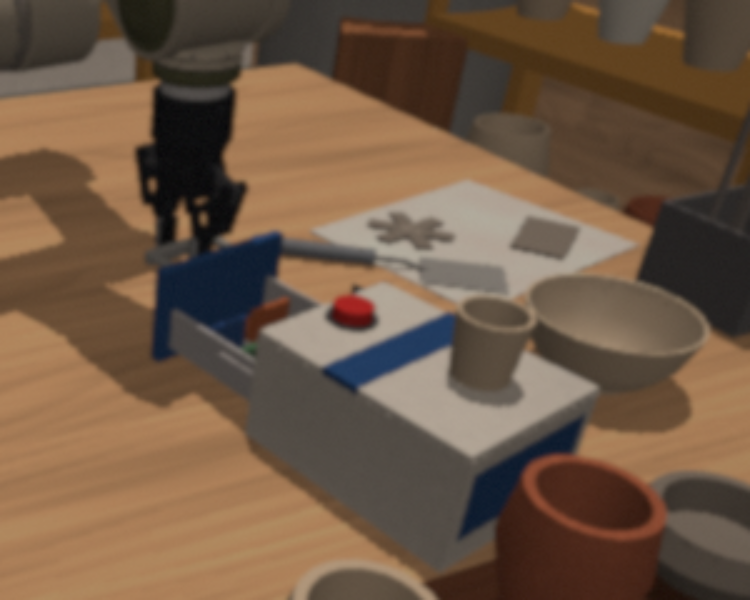

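The view shows the tray out (blue panel at crop (220,290)), the button up, and the open fingers around the bar. I lift straight up.

Request:
{"api": "send_rows", "payload": {"targets": [{"offset": [0,0,1],"spin": 0},{"offset": [0,0,3],"spin": 0},{"offset": [0,0,6],"spin": 0},{"offset": [0,0,9],"spin": 0},{"offset": [0,0,11],"spin": 0},{"offset": [0,0,12],"spin": 0},{"offset": [0,0,12],"spin": 0},{"offset": [0,0,12],"spin": 0}]}}

```text
time_s: 7.3
eef_pos: [450.2, 197.1, 187.8]
ee_rot: [-0.0, 0.627, 0.779, -0.0]
force: [-0.4, -0.8, -0.2]
grip_width: 0.499
grip_force: 0.0
```

Request:
{"api": "send_rows", "payload": {"targets": [{"offset": [2,0.4,0],"spin": 0},{"offset": [5,1.1,0],"spin": 0},{"offset": [8.5,1.9,0],"spin": 0},{"offset": [12,2.6,0],"spin": 0},{"offset": [15.5,3.4,0],"spin": 0},{"offset": [18.5,4.1,-1],"spin": 0},{"offset": [20.4,4.5,-2],"spin": 0},{"offset": [20.4,4.5,-2],"spin": 0}], "grip": 0.0}}

```text
time_s: 7.97
eef_pos: [655.4, 241.8, 161.9]
ee_rot: [-0.002, 0.627, 0.779, -0.003]
force: [-0.8, -0.1, -0.7]
grip_width: -0.004
grip_force: 0.0
```

Request:
{"api": "send_rows", "payload": {"targets": [{"offset": [0,0,0],"spin": 0},{"offset": [0,0,0],"spin": 0}]}}

```text
time_s: 8.13
eef_pos: [653.7, 242.1, 167.4]
ee_rot: [-0.001, 0.627, 0.779, -0.001]
force: [-0.6, -0.1, -1.1]
grip_width: -0.003
grip_force: 0.0
```

Run:
```python
from h import *
np.set_printoptions(precision=3,suppress=True)
s=ctrl.sense();print(s["time_s"],s["eef_pos"],s["grip_width"],s["force"])
im,D=ctrl.capture("scene");cv2.imwrite("pics/scene5.png",cv2.resize(im[60:300,300:600,::-1],None,fx=2.5,fy=2.5))
```

```text
8.1333 [653.665 242.054 167.422] -0.0026840886473489403 [-0.553 -0.103 -1.063]
```

View pics/scene5.png

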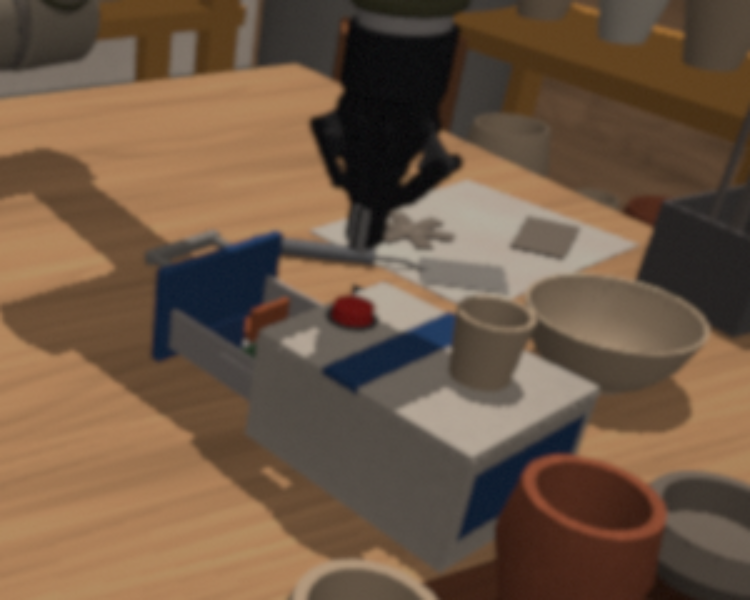

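The fingers are shut above the button (crop (365,240) over (353,310)). I press.

Request:
{"api": "send_rows", "payload": {"targets": [{"offset": [0,0,-1.5],"spin": 0},{"offset": [0,0,-3.5],"spin": 0},{"offset": [0,0,-4.5],"spin": 0},{"offset": [0,0,-5.2],"spin": 0},{"offset": [0,0,-5.8],"spin": 0},{"offset": [0,0,-5.8],"spin": 0},{"offset": [0,0,-5.8],"spin": 0}]}}

```text
time_s: 8.77
eef_pos: [654.6, 242.2, 111.3]
ee_rot: [0.0, 0.627, 0.779, 0.0]
force: [-2.0, -1.3, 3.2]
grip_width: 0.0
grip_force: 1.4
```

Run:
```python
from h import *
im,D=ctrl.capture("scene");cv2.imwrite("pics/scene6.png",cv2.resize(im[60:300,300:600,::-1],None,fx=2.5,fy=2.5))
print(ctrl.sense()["force"],ctrl.sense()["eef_pos"])
```

```text
[-1.78444888 -1.38582695  1.90579606] [654.64230175 242.24217859 111.43772133]
```

View pics/scene6.png

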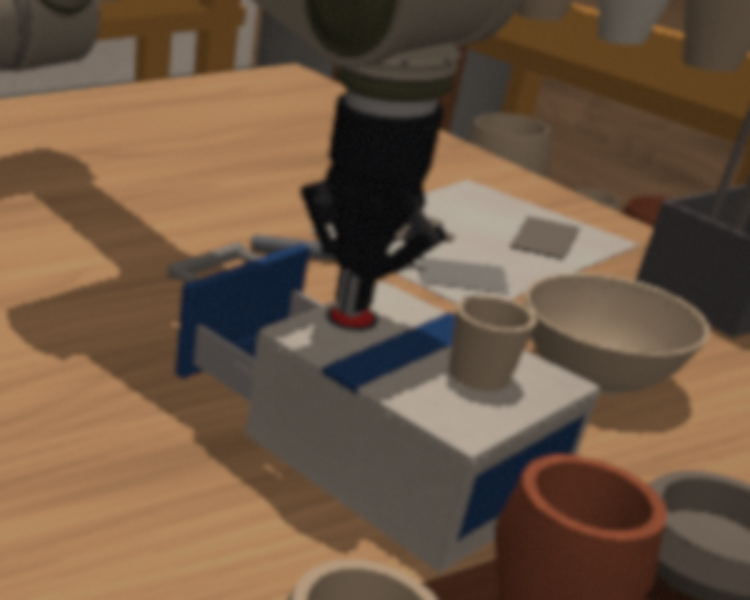

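The button is down (crop (352,318)) and the tray is running home. I lift off and let it finish.

Request:
{"api": "send_rows", "payload": {"targets": [{"offset": [0,0,1],"spin": 0},{"offset": [0,0,3],"spin": 0},{"offset": [0,0,6],"spin": 0},{"offset": [0,0,8],"spin": 0},{"offset": [0,0,9],"spin": 0},{"offset": [0,0,9],"spin": 0},{"offset": [0,0,9],"spin": 0},{"offset": [0,0,9],"spin": 0}]}}

```text
time_s: 9.48
eef_pos: [654.0, 242.0, 198.5]
ee_rot: [-0.001, 0.627, 0.779, -0.001]
force: [-0.3, 0.1, -1.0]
grip_width: 0.004
grip_force: 0.0
```

Request:
{"api": "send_rows", "payload": {"targets": [{"offset": [0,0,0],"spin": 0},{"offset": [0,0,0],"spin": 0},{"offset": [0,0,0],"spin": 0},{"offset": [0,0,0],"spin": 0},{"offset": [0,0,0],"spin": 0},{"offset": [0,0,0],"spin": 0},{"offset": [0,0,0],"spin": 0},{"offset": [0,0,0],"spin": 0}]}}

```text
time_s: 10.15
eef_pos: [654.5, 242.1, 200.3]
ee_rot: [0.0, 0.627, 0.779, 0.0]
force: [-0.2, -0.2, -0.1]
grip_width: 0.0
grip_force: 0.0
```

Request:
{"api": "send_rows", "payload": {"targets": [{"offset": [0,0,0],"spin": 0},{"offset": [0,0,0],"spin": 0},{"offset": [0,0,0],"spin": 0},{"offset": [0,0,0],"spin": 0},{"offset": [0,0,0],"spin": 0},{"offset": [0,0,0],"spin": 0},{"offset": [0,0,0],"spin": 0},{"offset": [0,0,0],"spin": 0}]}}

```text
time_s: 10.82
eef_pos: [654.5, 242.2, 200.3]
ee_rot: [0.0, 0.627, 0.779, 0.0]
force: [-0.1, -0.5, 0.1]
grip_width: -0.001
grip_force: 0.0
```

Run:
```python
from h import *
im,D=ctrl.capture("scene");cv2.imwrite("pics/scene7.png",im[:,:,::-1])
for q,z in(("blue_handle",85),("blue_button",119)):
    for r in ctrl.place_of("scene",q)[:2]:print(q,r,ray("scene",r["uv"],z),deproj("scene",D,r["uv"]))
print(ctrl.sense()["force"],ctrl.sense()["time_s"])
```

```text
blue_handle {'uv': [408.5, 177.6], 'conf': 0.68} [568.43021044 224.12228399  85.        ] [573.8321299  218.70447197  90.34817356]
blue_button {'uv': [439.4, 178.4], 'conf': 0.59} [646.42867977 243.83499512 119.        ] [644.13792706 244.58080068 118.61434449]
[-0.13960928  0.17544112 -0.69074025] 10.9667
```

View pics/scene7.png

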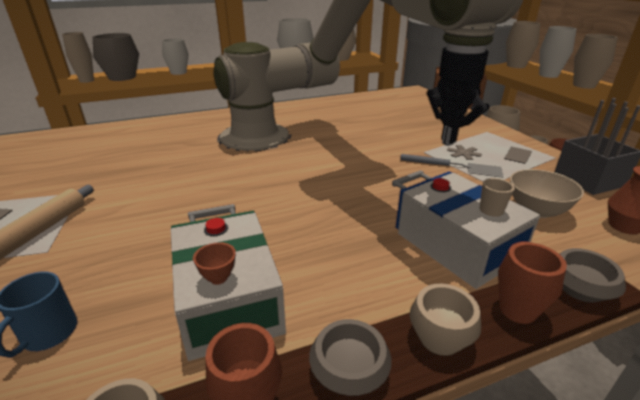

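The blue tray is home with its handle at (409,178), the button at (440,185) is up, and the green tray is shut. I hand the job in.

```bash
python3 -c "
from rig import ctrl
print(ctrl.finish_job())"
```

```text
the job is handed in; nothing more can be done
None
```

The blue tray was pulled out until it locked, let go, and then released with its red button; the last picture shows it home, the button up and the green tray shut, and I handed the job in at about 11 s (no verdict was returned).

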